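# Take the sterilised soother out with the tongs

## Task

Slide the steriliser's cover fully open, then take the tongs out of their stand and use them to grip the soother by its teat and lift it from the tray, at least 10 cm above the tray's floor. Finish while still holding it up in the tongs; the soother is clean, so only the tongs may touch it, and leave the screw ring lying in the tray and the other things on the table where they are.

Things in the scene. Friction and masses are not known exactly. Their poses are not given: they have to be found in the camera images.
- steriliser: Fixed white box 124 mm (its x) by 260 mm (its y), 66 mm high. Origin: on the table under the centre of its open tray, z up. Tray inside 114 mm (x) by 120 mm (y), floor 20 mm and rim 66 mm above the table; on the tray's +y side the box is solid (y 60 to 195 mm) and the opened cover parks on it.
- cover (a joint): How far the steriliser's sliding cover is open, in m: 0 = the tray is covered, 0.125 = fully open (end stop). It slides along the steriliser's +y, stays where it is left, and about 1.5 N moves it. The cover is a clear plate with a white rim, 3 mm thick, 67 mm to 70 mm above the table.
- cover_grip (a point): Centre of the top of the cover's grip, a rib standing on the middle of the cover: 44 mm (steriliser's x) by 16 mm (steriliser's y), 28 mm high, top 98 mm above the table. Axes as the steriliser's.
- stand: Fixed wooden tongs stand, base 70 x 120 x 8 mm; on it a slot 22 mm (x) by 84 mm (y) inside, its floor 8 mm and its rim 58 mm above the table. Origin: centre of the underside, z up.
- tongs: Sprung tongs, 146 mm tall, about 80 g, upright in the stand, hinge on top (head 18 x 30 mm), jaws down. Origin as point tongs_tip; z up to the hinge, y the direction the jaws close in. Squeezing the finger rests closes both jaws evenly. The spring pushes the rests out with 3 N (a little squeezed) to 7 N (closed on the soother), so half-squeezed tongs stay in the hand.
- tongs_grip (a point): Midway between the tongs' finger rests, 99 mm above the tongs' origin, 47 mm below their top. The rests are outer faces 22 mm wide (x), 26 mm tall; over them the tongs measure 53 mm open (57 mm at the rests' lower edge), 40 mm with the jaws 18 mm apart (faces then parallel), 36 mm at the limit.
- tongs_tip (a point): The tongs' origin: midway between the jaws, level with their lower ends. The jaws' inner faces are 18 mm wide (x), 26 mm tall, 61 mm apart when open (79 mm over the outsides), and come about 3.4 mm closer per 1 mm of squeeze at the finger rests. Closing lowers the jaw ends by about 1 mm.
- jaw_left: The tongs' jaw arm on the tongs' +y side, a steel strip; origin at its hinge.
- jaw_right: The tongs' jaw arm on the tongs' -y side, a steel strip; origin at its hinge.
- soother: Baby's soother lying in one half of the tray (steriliser -y or +y), teat up, about 25 g. From below: button 24 mm wide, to 10 mm height; round shield 40 mm wide, to 14 mm; amber silicone teat 18 mm wide, straight to 30 mm, round top at 39 mm. Origin: centre of its underside, z up along the teat.
- soother_teat (a point): Centre of the soother's teat, 26 mm above its underside.
- screw_ring: Bottle's screw ring, a plain white ring 42 mm wide, 16 mm high, hole 30 mm, lying flat in the other half of the tray; to be left there.
- teether: Bystander: flat silicone ring, 72 mm across, 12 mm thick; origin at the centre of its underside.
- jar: Bystander: closed glass jar with a metal cap, 72 mm wide, 95 mm high; origin at the centre of its underside.
- rattle: Bystander: blue plastic rattle lying on its side, about 117 mm long, 44 mm high; origin on its underside at the centre of its thick drum end.
- lotion: Bystander: plastic lotion bottle, 48 mm wide, 110 mm high; origin at the centre of its underside.
- cup: Bystander: small wooden cup, 60 mm wide, 60 mm high; origin at the centre of its underside.
- spoon: Bystander: wooden-handled baby spoon lying flat; origin on its underside at about its middle.
Mind the look-alikes: they are no part of the job. What is shaped like the tongs but purple is not meant.

How it is judged:
On the way, in this order (a step that is already met when the one before it is completed fails the run):
1. the cover is slid fully open (value of joint cover above 0.115 m), for 0.2 s.
2. the tongs are gripped and lifted clear of their stand (height (world z) of tongs above 0.065 m and contact force between the fingers and tongs above 0.5 N), for 0.2 s.
3. the soother is gripped between both jaws and lifted out of the tray (contact force between soother and jaw_left above 0.3 N and contact force between soother and jaw_right above 0.3 N and contact force between the fingers and tongs above 1 N and height (world z) of soother above 0.075 m), for 0.2 s.
At the end, for the whole second after the job is handed in: Soother gripped by both jaws (over 0.3 N each, teat within 30 mm of jaw ends), tongs in the fingers (over 1 N), soother over 115 mm above the table, at rest, neither it nor the tongs touching steriliser or stand; cover open over 110 mm; screw ring and bystanders moved under 30 mm (contact force between soother and jaw_left above 0.3 N and contact force between soother and jaw_right above 0.3 N and contact force between the fingers and tongs above 1 N and height (world z) of soother above 0.115 m and distance between soother_teat and tongs_tip below 0.03 m and contact force between soother and the fingers below 0.05 N and contact force between each of soother, tongs and steriliser below 0.05 N and contact force between each of soother, tongs and stand below 0.05 N and linear speed of each of soother, tongs below 0.03 m/s and value of joint cover above 0.11 m and distance of each of screw_ring, teether, jar, rattle, lotion, cup, spoon from where it was at the start of the episode below 0.03 m); the arm keeps its last pose, push and grip.
It fails at once if the robot itself touches the soother (contact force between soother and the fingers above 0.3 N or contact force between soother and the arm above 0.3 N).
It fails at once if the screw ring or a bystander is moved more than 30 mm (distance of any of screw_ring, teether, jar, rattle, lotion, cup, spoon from where it was at the start of the episode above 0.03 m).
It also fails if it takes over 54 s, if anything falls off the work surface, if the arm or the gripper's body presses on something with over 40 N, if the wrist force passes 120 N, or if a joint passes its speed limit or range.

## Robot

A 6-joint arm with a two-finger parallel gripper is mounted at the origin on the work surface. World frame = base frame: x ahead of the robot, y to its left, z up, the work surface at z = 0. Lengths are in m, angles in rad, forces in N, time in s.
With the tool pointing down it reaches from about 0.4 to 0.825 m from the base axis. Payload 7 kg.
Tool frame: the origin (TCP) lies at the very end of the fingers, on their centre line; the grasp point (between the pads) lies 19 mm behind it; z points along the fingers, y is the direction in which the jaws open and shut (so a half turn about z gives the same grasp; the last joint's range is limited). The gripper opens to 85 mm and grips with 20 to 120 N. Pads are 22 mm wide; open, the fingers measure 114 mm over their backs; the gripper's body (76 mm by 85 mm) begins 54 mm behind the grasp point. The pads swing forward as they close: fully open they stand 13 mm farther back than shut.
Start: joints at [1.591, 0.359, 0.012, 0, -1.224, -0.288], TCP at [0.179, 0.651, 0.231] pointing down, gripper open.
Joint ranges: [-3.07, 3.07], [-1.43, 2.12], [-1.02, 1.25], [-3.03, 1.67], [-3.05, -0], [-3.03, 3.03]. Speed limits (rad/s): [2.39, 2.39, 3.01, 3.14, 3.14, 3.14].

## Interface

Orientations are given as a unit quaternion [x, y, z, w].
In Python, from station import sensors, capture, get_calibration, sign_off gives the robot as it stands. The module is installed in compiled form; this text tells all that it offers.
- The arm moves only by the tool step_arm, never from a script. Its arguments are lists of equal length, an entry for each row: "delta_pos": the shift along the tool's x, y, z in mm, a list of three; "yaw": the turn about the tool's z in rad; "grip": the finger opening in mm, from 0 to 85.4. A call has 1 to 12 rows; each row is the pose to reach, as a shift and turn from the pose measured when the call began, along the tool's axes at that moment; what a row does not reach only later rows make up. A row lasts 1/8 s, in which the tool goes at most 62.5 mm and 10.7 degrees, less where a joint would pass 70% of its speed; a pose out of reach is approached as far as the arm can. A call with a gripper value outside its range is refused whole. The fingers move at their own pace and stop on an object; "grip_force" is the grip in N (left out, the last holds). Time passes only in rows, so rows that repeat a pose let the fingers close. It gives the time, the measured TCP pose, the force and the opening at its end, in the units of the state.
- sensors.get_state(): the state, without advancing time (a new reading comes with each control period).
- capture(name): name is "scene" or "top" or "wrist"; returns (picture, depth): 480x640x3 uint8, red, green, blue; 480x640 float32, m along the optical axis (not along the pixel's ray), 0 where there is no reading.
- get_calibration(name): a dict with "K" (3x3 intrinsics, pixels), "R" (3x3) and "t" (3): a world point X has camera coordinates R X + t. Camera axes: x right, y down, z forward; pixel columns grow to the right and rows downward; lengths in m; the calibration is good to about 2 mm. A picture is of the moment at which its call begins: read the wrist's pose just before it. get_calibration takes no time and is no camera call; for the wrist camera it gives the pose at the moment of the call.
- sign_off(): hands the job in, once; it reports no verdict.
The state is a dict: "time": time; "joints": joint angles; "qvel": joint speeds; "tau": joint torques, N m; "tool_pos": TCP position; "tcp_rot": TCP orientation; "contact_force": force on the tool from outside, world axes, zero at the start; "torque": the same for the moment, N m; "grip_width": opening from 0.0 (shut) to 1.0 (fully open).
Only numpy, scipy, OpenCV 4.12 (cv2) and the standard library are available. Lean on these libraries where they do the work, as an engineer would, in place of code of your own. Each camera call takes 0.05 s, during which the arm holds its last target.

## Working session

There is one attempt and no reset: what is moved stays moved. The work goes in short steps, Python scripts to look and compute and a tool call to move; the robot and the scene stay as the last step left them, time stands still between calls to the robot, and variables do not carry over. Pictures are saved under pics/ and viewed, and the job is handed in when it is done.

Besides the shell and the picture viewer there is one more tool, called after "Request:" as name(argument=value, ...), one argument or row to a line, values as JSON. step_arm: Moves the arm, as the interface text tells. Its arguments: {"type":"object","properties":{"delta_pos":{"type":"array","items":{"type":"array","items":{"type":"number"}}},"yaw":{"type":"array","items":{"type":"number"}},"grip":{"type":"array","items":{"type":"number"}},"grip_force":{"type":"number"}},"required":["delta_pos","yaw","grip"]}

```bash
mkdir -p pics; cat > h.py <<'E'
import numpy as np, cv2
from station import sensors, capture, get_calibration, sign_off
def cal(n):
    c=get_calibration(n); return np.array(c["K"]),np.array(c["R"]),np.array(c["t"])
def ray(c,u,v,z):
    K,R,t=c; d=R.T@np.linalg.inv(K)@np.array([u,v,1.]); o=-R.T@t
    return o+d*(z-o[2])/d[2]
def cloud(c,D):
    K,R,t=c; v,u=np.mgrid[0:D.shape[0],0:D.shape[1]]
    P=np.stack([(u-K[0,2])/K[0,0]*D,(v-K[1,2])/K[1,1]*D,D],-1)
    return (P-t)@R
E
python3 - <<'E'
from h import *
s=sensors.get_state(); print(s)
for n in ["scene","top","wrist"]:
    c=cal(n); p,d=capture(n); cv2.imwrite(f"pics/{n}0.png",p[:,:,::-1]); np.savez(f"{n}0.npz",p=p,d=d,K=c[0],R=c[1],t=c[2]); print(n,c)
E
```

```text
{'time': 0.0, 'joints': array([ 1.59108001e+00,  3.59362686e-01,  1.10394145e-02, -3.36847612e-04,
       -1.22409893e+00, -2.88103485e-01]), 'qvel': array([ 0.00102646,  0.00072045,  0.00104889, -0.00089059,  0.00080501,
        0.00031428]), 'tau': array([-1.08744935e-03, -5.83323133e+01,  2.93423206e+01,  6.93671599e+00,
       -5.72854755e-03,  1.13393719e-05]), 'tool_pos': array([0.17852575, 0.65045416, 0.23037327]), 'tcp_rot': array([ 9.91039460e-01, -1.33566849e-01, -3.16238631e-05,  8.27611791e-04]), 'contact_force': array([ 0.08932999,  0.5246753 , -0.21244813]), 'torque': array([ 0.04342078,  0.01585905, -0.00228706]), 'grip_width': 1.0068578261141057}
scene (array([[470.54170009,   0.        , 323.44658795],
       [  0.        , 470.54170009, 242.4593735 ],
       [  0.        ,   0.        ,   1.        ]]), array([[-0.86439254,  0.50277472, -0.00656586],
       [ 0.29818015,  0.50204282, -0.81181378],
       [-0.4048631 , -0.70368358, -0.58387951]]), array([ 0.44405147, -0.10559709,  1.46214863]))
top (array([[577.36024104,   0.        , 320.75004648],
       [  0.        , 577.36024104, 238.6270703 ],
       [  0.        ,   0.        ,   1.        ]]), array([[ 0.01405635, -0.99989409,  0.00377167],
       [-0.98378235, -0.01450422, -0.17877894],
       [ 0.17881471, -0.00119752, -0.98388204]]), array([0.03531049, 0.56357606, 1.24683336]))
wrist (array([[346.02790363,   0.        , 322.992773  ],
       [  0.        , 346.02790363, 238.00845261],
       [  0.        ,   0.        ,   1.        ]]), array([[-0.26539457, -0.96413833,  0.00173477],
       [-0.93008678,  0.25649448,  0.26296228],
       [-0.25397697,  0.06817527, -0.96480455]]), array([ 0.67296339, -0.03465349,  0.37911224]))
```

View pics/scene0.png

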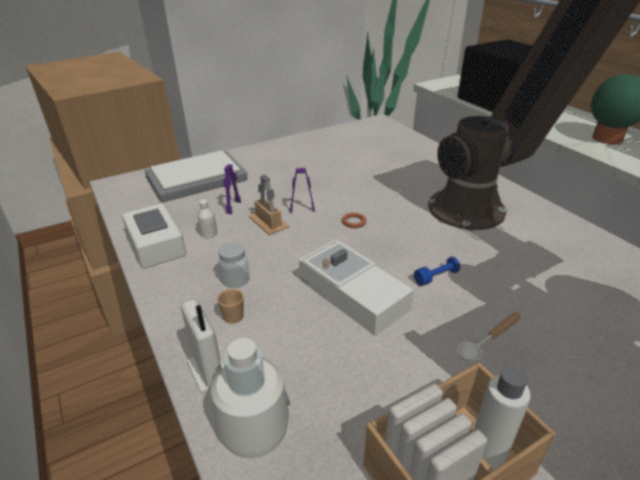

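View pics/top0.png

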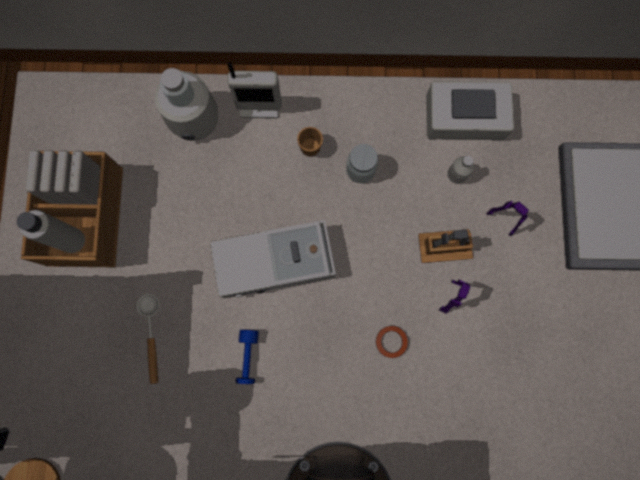

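View pics/wrist0.png

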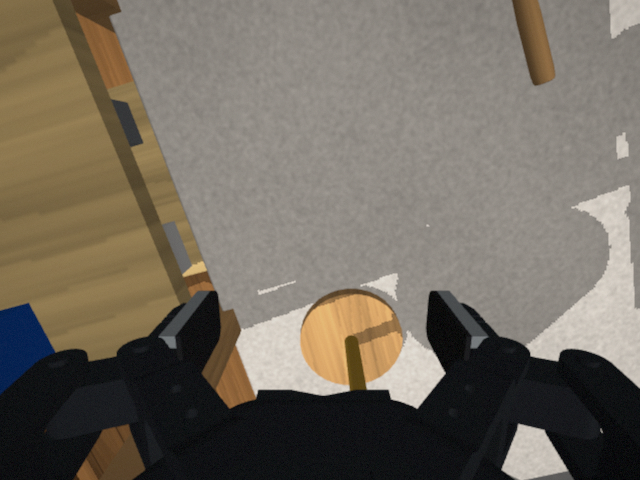

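The scene view shows the steriliser at about (355,285), the stand with the steel tongs at (267,215), the purple look-alikes either side at (230,190) and (302,190). In the top view the steriliser is at (272,258), its cover at (300,252), the soother end is on the right, and the stand is at (446,246). The wrist view shows only a round wooden board. I'll zoom in.

```bash
python3 - <<'E'
from h import *
p=cv2.imread("pics/top0.png"); s=cv2.imread("pics/scene0.png")
a=cv2.resize(p[205:305,200:345],None,fx=5.5,fy=5.5,interpolation=3); cv2.imwrite("pics/z1.png",a)
a=cv2.resize(p[190:320,405:540],None,fx=4.5,fy=4.5,interpolation=3); cv2.imwrite("pics/z2.png",a)
a=cv2.resize(s[155:335,200:420],None,fx=3.3,fy=3.3,interpolation=3); cv2.imwrite("pics/z3.png",a)
E
```

```text
(no output)
```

View pics/z1.png

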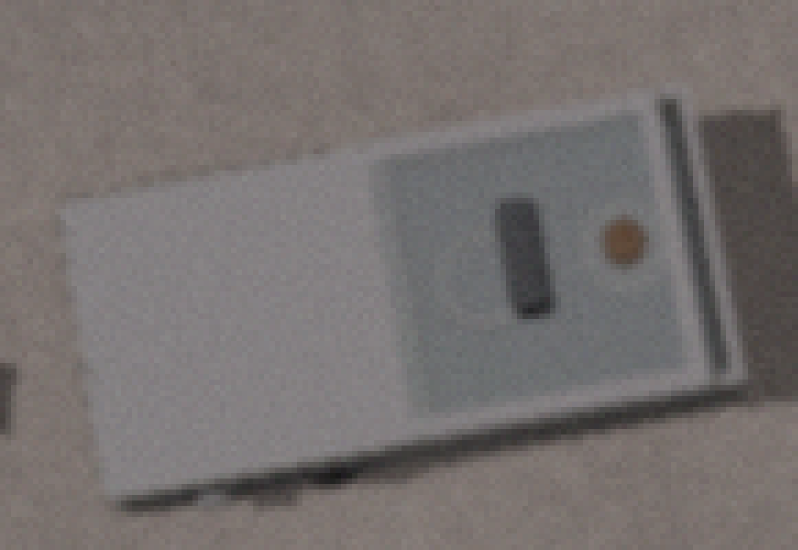

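View pics/z2.png

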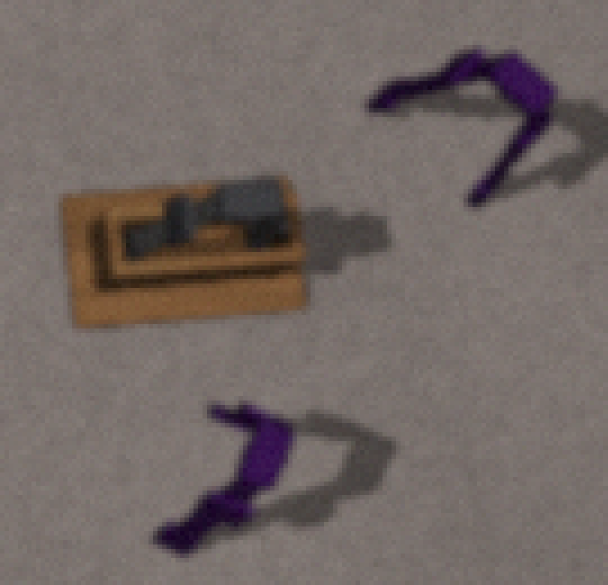

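View pics/z3.png

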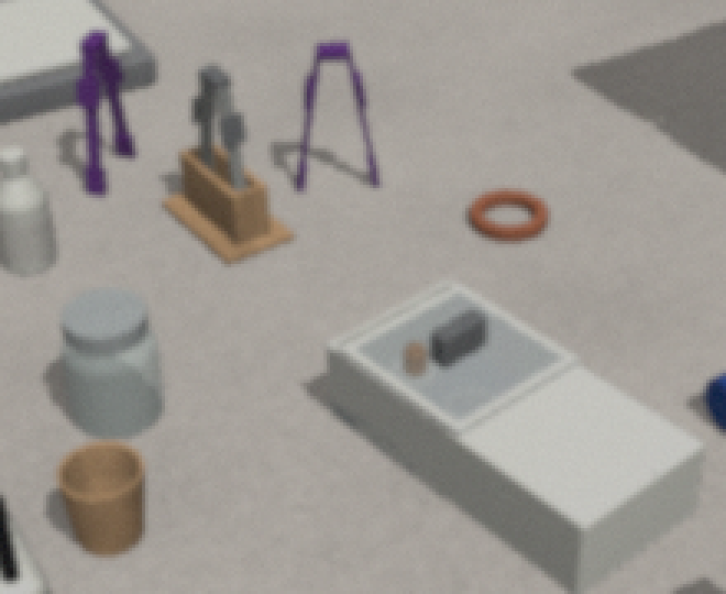

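```bash
python3 - <<'E'
from h import *
z=np.load("top0.npz"); c=(z["K"],z["R"],z["t"]); P=cloud(c,z["d"]); p=z["p"].astype(int)
def f(u,v): return 200+u/5.5-.4,205+v/5.5-.4
for (u,v) in [(62,208),(115,497),(350,150),(410,440),(742,380),(685,95)]: print('ster',ray(c,*f(u,v),0.066).round(4))
hsv=cv2.cvtColor(z["p"],cv2.COLOR_RGB2HSV)
Z=P[...,2]
# rib
m=(Z>0.08)&(Z<0.12)
m[:, :205]=0;m[:,345:]=0;m[:205]=0;m[300:]=0
ys,xs=np.nonzero(m); print('rib',len(xs),P[m].mean(0),P[m][:,2].max(),(xs.mean(),ys.mean()))
r=cv2.minAreaRect((P[m][:,:2]*1000).astype(np.float32)); print(r)
sub=p[205:305,200:345]; 
# dark rib pixels by color
gm=(p.sum(2)<270)&(np.mgrid[0:480,0:640][0]>238)&(np.mgrid[0:480,0:640][0]<264)&(np.mgrid[0:480,0:640][1]>288)&(np.mgrid[0:480,0:640][1]<302)
ys,xs=np.nonzero(gm); print('ribcol',len(xs),ray(c,xs.mean(),ys.mean(),.098))
u,v=f(521,200);print(p[241:262:3,295])
# ster box
m=(Z>0.06)&(Z<0.075); m[:, :205]=0;m[:,345:]=0;m[:205]=0;m[305:]=0
r=cv2.minAreaRect((P[m][:,:2]*1000).astype(np.float32)); print('box',r, cv2.boxPoints(r))
# teat
print('teat',ray(c,*f(624,242),.059))
# stand
def g(u,v): return 405+u/4.5-.4,190+v/4.5-.4
for q in [(62,197),(78,327),(308,306),(292,178)]: print('base',ray(c,*g(*q),.008))
for q in [(100,212),(115,282),(303,262)]: print('rim',ray(c,*g(*q),.058))
print('head',ray(c,*g(248,200),.154))
m=(Z>0.1); m[:, :415]=0;m[:,480:]=0;m[:225]=0;m[270:]=0
print('tongs hi',P[m].round(3))
E
```

```text
ster [0.5481 0.2868 0.066 ]
ster [0.4322 0.2602 0.066 ]
ster [0.5736 0.1716 0.066 ]
ster [0.4565 0.144  0.066 ]
ster [0.4824 0.0121 0.066 ]
ster [0.5984 0.0364 0.066 ]
rib 155 [0.52596124 0.09919107 0.0970564 ] 0.10437608898501681 (np.float64(294.73548387096776), np.float64(251.31612903225806))
((514.2738037109375, 96.86526489257812), (70.29289245605469, 15.920578002929688), 11.38496208190918)
ribcol 177 [0.52526275 0.09860208 0.098     ]
[[81 80 83]
 [59 61 62]
 [67 66 69]
 [66 66 66]
 [66 65 66]
 [70 68 70]
 [69 66 71]]
box ((516.749267578125, 150.9075164794922), (124.73500061035156, 259.9203186035156), 11.58084487915039) [[429.56186  265.7017  ]
 [481.74097   11.072731]
 [603.93665   36.113342]
 [551.75757  290.7423  ]]
teat [0.53869384 0.06023945 0.059     ]
base [ 0.58654278 -0.18370645  0.008     ]
base [ 0.51879096 -0.19081501  0.008     ]
base [ 0.5313996  -0.30919471  0.008     ]
base [ 0.59833198 -0.30311733  0.008     ]
rim [ 0.5695417  -0.19382195  0.058     ]
rim [ 0.53441277 -0.200586    0.058     ]
rim [ 0.54581481 -0.29402258  0.058     ]
head [ 0.55812284 -0.24400436
[... 5563 characters left out ...]
21]
 [ 0.549 -0.225  0.12 ]
 [ 0.552 -0.268  0.109]
 [ 0.55  -0.268  0.117]
 [ 0.551 -0.272  0.112]
 [ 0.55  -0.218  0.102]
 [ 0.55  -0.22   0.105]
 [ 0.548 -0.22   0.113]
 [ 0.548 -0.222  0.116]
 [ 0.547 -0.222  0.123]
 [ 0.547 -0.225  0.12 ]
 [ 0.551 -0.27   0.103]
 [ 0.551 -0.272  0.103]
 [ 0.548 -0.22   0.104]
 [ 0.546 -0.22   0.114]
 [ 0.546 -0.222  0.113]
 [ 0.546 -0.224  0.113]
 [ 0.546 -0.22   0.103]
 [ 0.546 -0.223  0.1  ]
 [ 0.331  0.045  1.327]
 [ 0.331  0.045  1.327]
 [ 0.331  0.045  1.327]
 [ 0.331  0.045  1.327]
 [ 0.331  0.045  1.327]
 [ 0.331  0.045  1.327]
 [ 0.331  0.045  1.327]
 [ 0.331  0.045  1.327]
 [ 0.331  0.045  1.327]
 [ 0.331  0.045  1.327]
 [ 0.331  0.045  1.327]]
```

```bash
cat >> h.py <<'E'
from scipy.spatial.transform import Rotation as Ro
def go(target,phi_deg):
    s=sensors.get_state(); R=Ro.from_quat(s["tcp_rot"]).as_matrix()
    d=R.T@(np.array(target)-s["tool_pos"])*1000
    phi=np.degrees(np.arctan2(R[1,0],R[0,0])); y=-np.radians((phi_deg-phi+180)%360-180)
    print("t",round(s["time"],2),"pos",s["tool_pos"].round(4),"phi",round(phi,2),"tilt",R[:,2].round(3),"delta",d.round(1),"yaw",round(y,4),"F",s["contact_force"].round(1),"grip mm",round(s["grip_width"]*85.4,1),"j6",s["joints"][5].round(2))
E
python3 - <<'E'
from h import *
go([.5255,.0985,.19],11.6)
# rib cross-check in scene view
z=np.load("scene0.npz"); c=(z["K"],z["R"],z["t"]);P=cloud(c,z["d"]);Z=P[...,2]
m=(Z>.085)&(Z<.104)&(abs(P[...,0]-.525)<.05)&(abs(P[...,1]-.095)<.05)
print(m.sum(),P[m].mean(0),np.percentile(P[m],[5,95],axis=0))
p=z["p"].astype(int)
def f(u,v): return 200+u/3.3-.35,155+v/3.3-.35
print(ray(c,*f(460,330),.098), ray(c,*f(412,352),.055))
E
```

```text
t 0.15 pos [0.1785 0.6506 0.2306] phi -15.35 tilt [-0.    -0.001 -1.   ] delta [480.7 440.5  41.2] yaw -0.4703 F [-0.6  0.7  0.2] grip mm 85.0 j6 -0.29
127 [0.53216115 0.10472605 0.09406198] [[0.51109895 0.09656821 0.08669029]
 [0.55084002 0.11168408 0.09834901]]
[0.53380902 0.10914031 0.098     ] [0.54872484 0.06607251 0.055     ]
```

Request:
step_arm(
  delta_pos=[
    [481,440,40],
    [481,440,40],
    [481,440,40],
    [481,440,40],
    [481,440,40],
    [481,440,40],
    [481,440,40],
    [481,440,40],
    [481,440,40],
    [481,440,40],
    [481,440,40],
    [481,440,40],
  ],
  yaw=[-0.1,-0.2,-0.3,-0.4,-0.47,-0.47,-0.47,-0.47,-0.47,-0.47,-0.47,-0.47],
  grip=[60,60,60,60,60,60,60,60,60,60,60,60],
)

```text
time: 1.65
tool_pos: [0.5263, 0.0969, 0.1905]
tcp_rot: [0.995, 0.099, -0.001, 0.001]
contact_force: [-0.2, 1.0, 0.1]
grip_width: 0.703
```

```bash
python3 - <<'E'
from h import *
go([.5255,.0985,.19],11.6)
c=cal("wrist"); p,d=capture("wrist"); cv2.imwrite("pics/w1.png",p[:,:,::-1]); np.savez("w1.npz",p=p,d=d,K=c[0],R=c[1],t=c[2])
P=cloud(c,d);Z=P[...,2]
m=(Z>.093)&(Z<.104)&(abs(P[...,0]-.525)<.06)&(abs(P[...,1]-.095)<.05)
print(m.sum(),P[m].mean(0)); 
if m.sum()>20: print(cv2.minAreaRect((P[m][:,:2]*1000).astype(np.float32)))
E
```

```text
t 1.65 pos [0.5263 0.0969 0.1905] phi 11.39 tilt [-0.001 -0.002 -1.   ] delta [-0.5 -1.7  0.5] yaw -0.0037 F [-0.2  1.   0.1] grip mm 60.1 j6 1.22
1305 [0.53009085 0.10022687 0.09840221]
((529.29638671875, 100.27011108398438), (43.105281829833984, 15.428919792175293), 11.76284122467041)
```

View pics/w1.png

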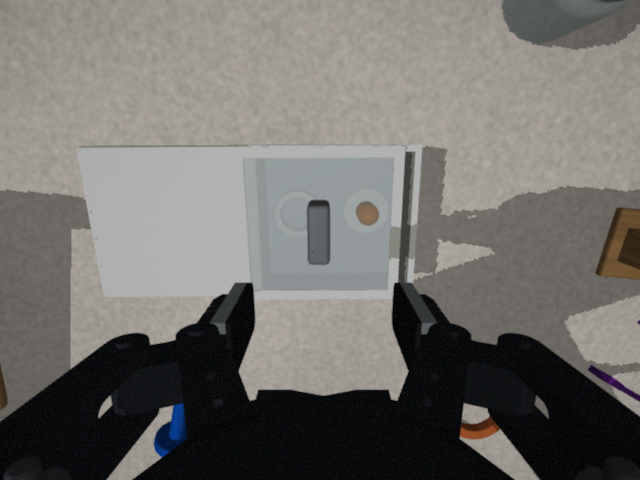

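The wrist view shows the rib at (318,232), the teat under the cover at (367,213) and the ring at (297,213). The rib measures 43 x 15.4 mm, which matches the given size, and sits at (0.530, 0.100). I'll go down and grip it.

```bash
python3 - <<'E'
from h import *
go([.5298,.1003,.077],11.7)
z=np.load("w1.npz"); c=(z["K"],z["R"],z["t"]);P=cloud(c,z["d"]);Z=P[...,2]
m=(Z>.06)&(Z<.075)&(P[...,1]<.32)&(P[...,0]<.65)
r=cv2.minAreaRect((P[m][:,:2]*1000).astype(np.float32)); print('box',r)
for z0 in (.05,.059): print('teat',ray(c,367,213,z0))
print('ring',ray(c,297,213,.036))
for q in [(80,148),(103,296),(404,299),(421,147),(243,156),(254,292)]: print(ray(c,*q,.066))
E
```

```text
t 1.7 pos [0.5259 0.0979 0.1907] phi 11.45 tilt [-0.001 -0.002 -1.   ] delta [  4.4  -1.7 113.7] yaw -0.0044 F [-0.9  0.  -0.3] grip mm 59.8 j6 1.22
box ((518.3114013671875, 151.08316040039062), (123.73072052001953, 260.3028869628906), 11.594766616821289)
teat [0.54383408 0.06154763 0.05      ]
teat [0.54535274 0.06305257 0.059     ]
ring [0.52944168 0.11925016 0.036     ]
[0.55249764 0.2861165  0.066     ]
[0.43391444 0.26542916 0.066     ]
[0.480851   0.01668215 0.066     ]
[0.60339126 0.03612604 0.066     ]
[0.57068744 0.16581278 0.066     ]
[0.46238938 0.14160861 0.066     ]
```

Request:
step_arm(
  delta_pos=[
    [4,-2,60],
    [4,-2,100],
    [4,-2,113],
    [4,-2,113],
    [4,-2,113],
    [4,-2,113],
    [4,-2,113],
    [4,-2,113],
  ],
  yaw=[0,0,0,0,0,0,0,0],
  grip=[50,50,50,50,10,10,10,10],
  grip_force=20,
)

```text
time: 2.7
tool_pos: [0.5303, 0.101, 0.0794]
tcp_rot: [0.995, 0.1, 0.001, 0.0]
contact_force: [-2.5, 1.7, 7.9]
grip_width: 0.182
```

```bash
python3 - <<'E'
from h import *
u=np.array([-.201,.9796,0])
s=sensors.get_state()
go(s["tool_pos"]+u*.112,11.6)
E
```

```text
t 2.7 pos [0.5303 0.101  0.0794] phi 11.47 tilt [ 0.002 -0.    -1.   ] delta [-2.00e-01 -1.12e+02 -1.00e-01] yaw -0.0022 F [-2.5  1.7  7.9] grip mm 15.5 j6 1.22
```

Request:
step_arm(
  delta_pos=[
    [0,-20,-1],
    [0,-45,-1],
    [0,-70,-1],
    [0,-90,-1],
    [0,-105,-1],
    [0,-111,-1],
    [0,-114,-1],
    [0,-114,-1],
    [0,-114,-1],
  ],
  yaw=[0,0,0,0,0,0,0,0,0],
  grip=[10,10,10,10,10,10,10,10,10],
)

```text
time: 3.82
tool_pos: [0.5075, 0.2112, 0.0796]
tcp_rot: [0.995, 0.1, 0.0, 0.001]
contact_force: [7.8, -3.8, -18.4]
grip_width: 0.181
```

Request:
step_arm(
  delta_pos=[
    [0,-1,0],
    [0,-1,0],
    [0,-1,0],
    [0,0,-40],
    [0,0,-100],
    [0,0,-130],
    [0,0,-130],
  ],
  yaw=[0,0,0,0,0,0,0],
  grip=[40,40,40,60,85,85,85],
)

```text
time: 4.7
tool_pos: [0.5087, 0.2126, 0.2131]
tcp_rot: [0.995, 0.1, 0.003, -0.001]
contact_force: [0.1, -0.3, -0.3]
grip_width: 0.998
```

```bash
python3 - <<'E'
from h import *
go([.559,-.2457,.25],5.7)
c=cal("wrist"); p,d=capture("wrist"); cv2.imwrite("pics/w2.png",p[:,:,::-1]); np.savez("w2.npz",p=p,d=d,K=c[0],R=c[1],t=c[2])
P=cloud(c,d);Z=P[...,2]
m=(Z>.094)&(Z<.104)&(abs(P[...,0]-.505)<.06)&(abs(P[...,1]-.21)<.05)
q=P[m][:,:2].mean(0); print(m.sum(),q,'open',(q-np.array([.5314,.0874]))@[-.201,.9796])
E
```

```text
t 4.7 pos [0.5087 0.2126 0.2131] phi 11.46 tilt [ 0.005  0.002 -1.   ] delta [-41.5 459.2 -37.5] yaw 0.1006 F [ 0.1 -0.3 -0.3] grip mm 85.3 j6 1.02
1125 [0.50721466 0.21029377] open 0.12524799172370343
```

View pics/w2.png

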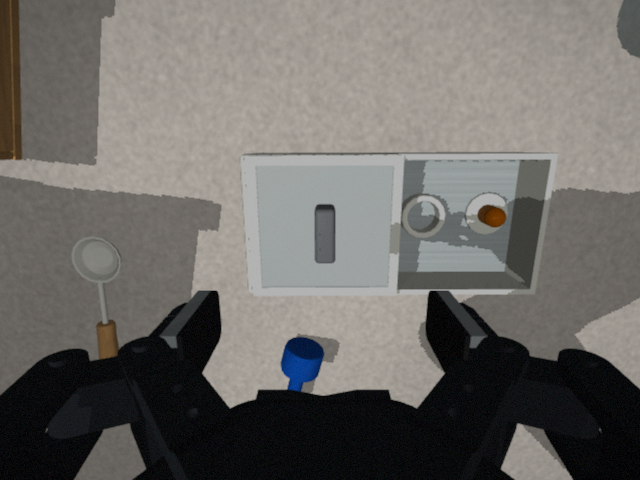

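The rib is at opening 0.125 m, so the cover is fully open. The ring is at (424,216) and the soother at (487,214), with its teat top at (497,216). On the way to the tongs I'll stop over the soother for a nadir look.

```bash
python3 - <<'E'
from h import *
go([.543,.062,.25],5.7)
E
```

```text
t 4.75 pos [0.5077 0.212  0.2111] phi 11.44 tilt [ 0.003  0.    -1.   ] delta [  4.9 154.1 -38.8] yaw 0.1002 F [-0.5  0.4 -0.1] grip mm 85.3 j6 1.02
```

Request:
step_arm(
  delta_pos=[
    [5,50,-25],
    [5,100,-40],
    [5,154,-40],
    [5,154,-40],
    [5,154,-40],
  ],
  yaw=[0.05,0.1,0.1,0.1,0.1],
  grip=[85,85,85,85,85],
)

```text
time: 5.38
tool_pos: [0.5427, 0.0618, 0.2502]
tcp_rot: [0.999, 0.049, 0.001, 0.0]
contact_force: [0.1, 0.1, 0.5]
grip_width: 0.995
```

```bash
python3 - <<'E'
from h import *
go([.559,-.2457,.25],5.7)
c=cal("wrist"); p,d=capture("wrist"); cv2.imwrite("pics/w3.png",p[:,:,::-1]); np.savez("w3.npz",p=p,d=d,K=c[0],R=c[1],t=c[2])
P=cloud(c,d);Z=P[...,2]
near=(abs(P[...,0]-.544)<.06)&(abs(P[...,1]-.062)<.06)
h=cv2.cvtColor(p,cv2.COLOR_RGB2HSV); am=near&(h[...,1]>120)&(Z>.035)&(Z<.07)
for lo,hi in [(.035,.045),(.045,.053),(.053,.065)]:
    m=am&(Z>lo)&(Z<hi); print(m.sum(), P[m].mean(0) if m.any() else '')
m=am; r=P[m][:,:2]; print('amber ext',np.percentile(r,[1,99],axis=0),np.percentile(P[m][:,2],[50,99]))
m=near&(h[...,1]<60)&(Z>.031)&(Z<.037); q=(P[m][:,:2]*1000).astype(np.float32); print('shield',m.sum(),cv2.minEnclosingCircle(q))
a=cv2.resize(p[120:300,230:430],None,fx=3,fy=3)[:,:,::-1]; cv2.imwrite("pics/w3z.png",a)
E
```

```text
t 5.38 pos [0.5427 0.0618 0.2502] phi 5.65 tilt [ 0.001 -0.    -1.   ] delta [-1.400e+01  3.076e+02  3.000e-01] yaw -0.0008 F [0.1 0.1 0.5] grip mm 85.0 j6 1.2
16 [0.54990663 0.05909538 0.04028799]
28 [0.54936766 0.06055323 0.05005507]
210 [0.54384552 0.06106101 0.05746507]
amber ext [[0.53615077 0.05257675]
 [0.55127078 0.06862917]] [0.05712198 0.06045092]
shield 1141 ((537.4421997070312, 68.76508331298828), 71.76000213623047)
```

View pics/w3z.png

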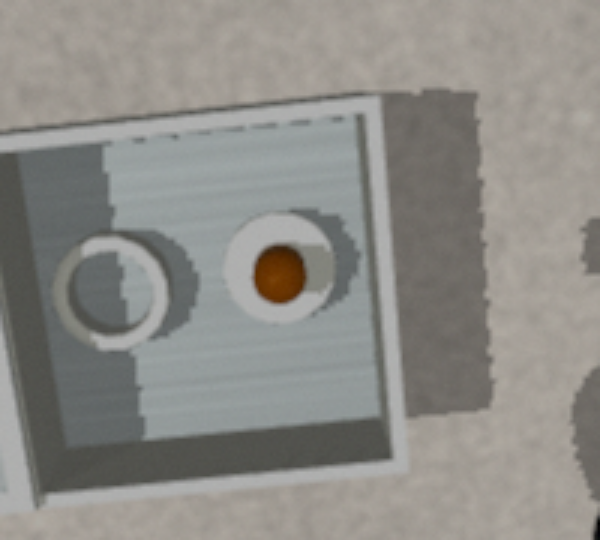

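Soother at (0.544, 0.061), upright, with the teat at zoom (279,274) centred on the shield. Next is the tongs.

Request:
step_arm(
  delta_pos=[
    [-14,60,0],
    [-14,120,0],
    [-14,180,0],
    [-14,240,0],
    [-14,308,0],
    [-14,308,0],
    [-14,308,0],
    [-14,308,0],
  ],
  yaw=[0,0,0,0,0,0,0,0],
  grip=[85,85,85,85,85,85,85,85],
)

```text
time: 6.42
tool_pos: [0.5597, -0.2438, 0.2504]
tcp_rot: [0.999, 0.051, 0.001, 0.0]
contact_force: [0.4, -0.3, -0.1]
grip_width: 0.997
```

```bash
python3 - <<'E'
from h import *
go([.559,-.2457,.125],5.7)
c=cal("wrist"); p,d=capture("wrist"); cv2.imwrite("pics/w4.png",p[:,:,::-1]); np.savez("w4.npz",p=p,d=d,K=c[0],R=c[1],t=c[2])
P=cloud(c,d);Z=P[...,2]
near=(abs(P[...,0]-.559)<.05)&(abs(P[...,1]+.246)<.06)
for lo,hi in [(.147,.16),(.09,.13),(.052,.064),(.004,.012)]:
    m=near&(Z>lo)&(Z<hi); 
    if hi<.02: m=(abs(P[...,0]-.559)<.08)&(abs(P[...,1]+.246)<.09)&(Z>lo)&(Z<hi)&(cv2.cvtColor(p,cv2.COLOR_RGB2HSV)[...,1]>80)
    if m.sum()>20: print(lo,m.sum(),P[m].mean(0),cv2.minAreaRect((P[m][:,:2]*1000).astype(np.float32)))
E
```

```text
t 6.42 pos [ 0.5597 -0.2438  0.2504] phi 5.83 tilt [ 0.001  0.    -1.   ] delta [ -1.1   1.8 125.4] yaw 0.0023 F [ 0.4 -0.3 -0.1] grip mm 85.1 j6 1.76
0.147 1046 [ 0.5618292  -0.24494428  0.15380712] ((560.6671142578125, -244.92417907714844), (20.250612258911133, 30.75957489013672), 4.428534030914307)
0.09 581 [ 0.56255358 -0.24493569  0.11701672] ((560.5139770507812, -245.07431030273438), (22.45176124572754, 56.410057067871094), 5.601141929626465)
0.052 1299 [ 0.56593056 -0.2445158   0.05831613] ((560.4467163085938, -245.05581665039062), (34.60197067260742, 96.26419830322266), 5.568248271942139)
0.004 2988 [ 0.57327957 -0.24445786  0.00875316] ((536.8984375, -247.82171630859375), (117.33881378173828, 119.17146301269531), 5.72321891784668)
```

View pics/w4.png

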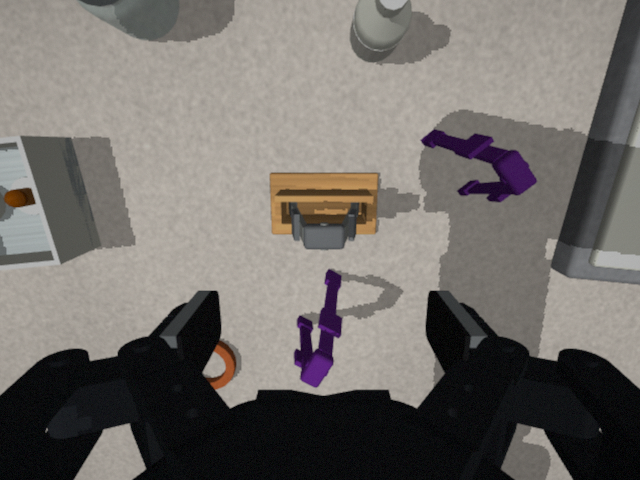

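The steel tongs' head is at (322,237) in the picture, which gives (0.5606, -0.245) with yaw 5.6°. The rests measure 22 x 56 mm, which matches. Going down to grip.

Request:
step_arm(
  delta_pos=[
    [1,1,50],
    [1,1,90],
    [1,1,130],
    [1,1,155],
    [1,1,163],
    [1,1,163],
    [1,1,163],
    [1,1,163],
    [1,1,163],
    [1,1,163],
  ],
  yaw=[0,0,0,0,0,0,0,0,0,0],
  grip=[85,85,85,85,85,85,70,55,48,48],
  grip_force=30,
)

```text
time: 7.72
tool_pos: [0.5629, -0.2454, 0.0902]
tcp_rot: [0.999, 0.051, 0.003, 0.001]
contact_force: [-0.9, 0.7, 9.2]
grip_width: 0.561
```

```bash
python3 - <<'E'
from h import *
go([.5606,-.245,.087],5.6)
for n in ["scene","wrist"]:
    p,d=capture(n); 
    a=p if n=="wrist" else cv2.resize(p[130:260,190:350],None,fx=4.5,fy=4.5,interpolation=3)
    cv2.imwrite(f"pics/g1{n}.png",a[:,:,::-1])
E
```

```text
t 7.72 pos [ 0.5629 -0.2454  0.0902] phi 5.88 tilt [ 0.006 -0.002 -1.   ] delta [-2.3 -0.7  3.2] yaw 0.0049 F [-0.9  0.7  9.2] grip mm 47.9 j6 1.77
```

View pics/g1wrist.png

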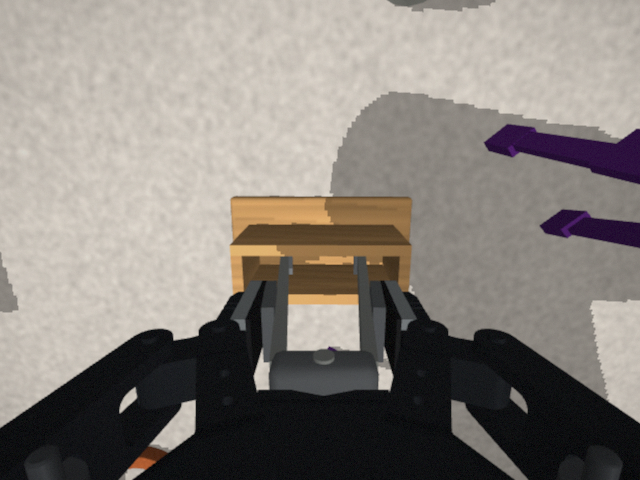

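View pics/g1scene.png

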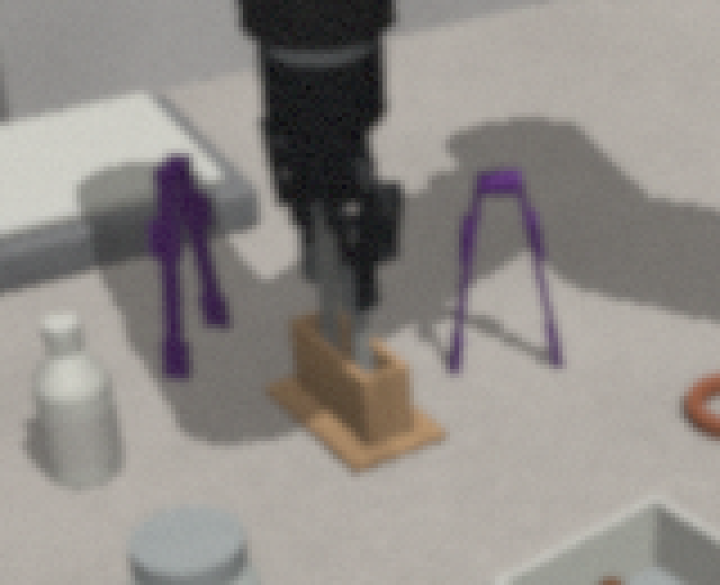

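Tongs gripped at 47.9 mm with both rests between the pads; the wrist view shows the head centred at (323,370) and the jaws still in the slot. Lifting straight up.

Request:
step_arm(
  delta_pos=[
    [0,0,-20],
    [0,0,-45],
    [0,0,-70],
    [0,0,-95],
    [0,0,-120],
    [0,0,-130],
    [0,0,-130],
    [0,0,-130],
  ],
  yaw=[0,0,0,0,0,0,0,0],
  grip=[47,47,47,47,47,47,47,47],
)

```text
time: 8.82
tool_pos: [0.5616, -0.245, 0.219]
tcp_rot: [0.999, 0.051, 0.002, 0.001]
contact_force: [0.2, 0.3, -0.2]
grip_width: 0.55
```

```bash
python3 - <<'E'
from h import *
go([.544,.061,.22],-78.4)
for n in ["scene","wrist"]:
    c=cal(n);p,d=capture(n); np.savez(f"g2{n}.npz",p=p,d=d,K=c[0],R=c[1],t=c[2])
    a=p if n=="wrist" else cv2.resize(p[90:250,190:350],None,fx=3.7,fy=3.7,interpolation=3)
    cv2.imwrite(f"pics/g2{n}.png",a[:,:,::-1])
E
```

```text
t 8.82 pos [ 0.5616 -0.245   0.219 ] phi 5.87 tilt [ 0.005 -0.001 -1.   ] delta [  13.8 -306.2   -1.4] yaw 1.4708 F [ 0.2  0.3 -0.2] grip mm 47.0 j6 1.77
```

View pics/g2wrist.png

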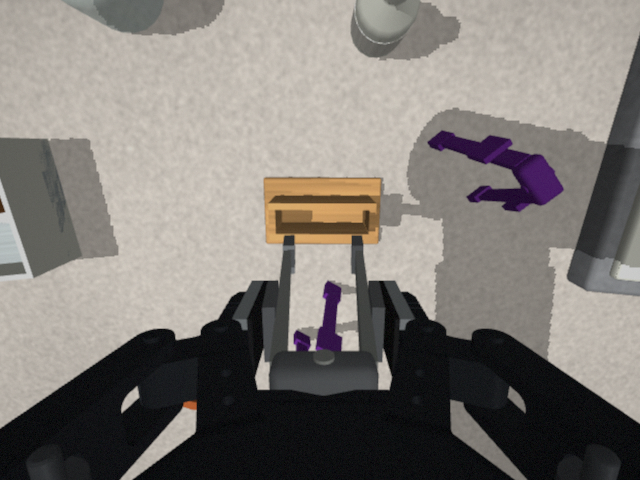

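View pics/g2scene.png

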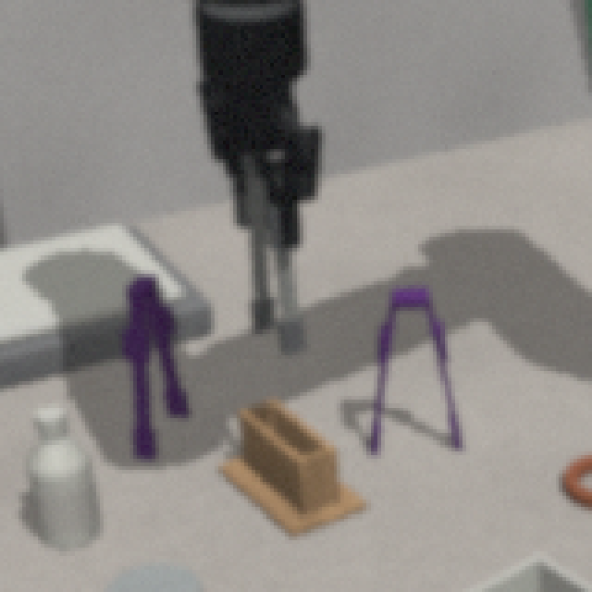

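Tongs are clear of the stand and hanging straight; the jaw ends show at about (289,240) and (357,240) in the wrist view. Measuring the tip relative to the TCP.

```bash
python3 - <<'E'
from h import *
z=np.load("g2wrist.npz"); c=(z["K"],z["R"],z["t"]);P=cloud(c,z["d"]);p=z["p"]
s=sensors.get_state(); R=Ro.from_quat(s["tcp_rot"]).as_matrix()
T=(P-s["tool_pos"])@R*1000
u,v=np.meshgrid(np.arange(640),np.arange(480))
for lo,hi in [(275,300),(345,370)]:
    m=(u>lo)&(u<hi)&(v>230)&(v<340)&(P[...,2]>.09)&(P[...,2]<.3)
    for a,b in [(40,60),(60,75),(75,95)]:
        k=m&(T[...,2]>a)&(T[...,2]<b); print(lo,a,k.sum(), np.percentile(T[k],[2,50,98],axis=0).round(1).tolist() if k.any() else '')
    k=m&(v<246); print('tip rows',P[k][:, 2].round(3).min(),T[k].mean(0) , T[k].max(0))
z=np.load("g2scene.npz"); c=(z["K"],z["R"],z["t"]);P=cloud(c,z["d"])
T=(P-s["tool_pos"])@R*1000
m=(abs(T[...,0])<40)&(abs(T[...,1])<50)&(T[...,2]>-30)&(T[...,2]<110)
for a in range(-30,105,10):
    k=m&(T[...,2]>a)&(T[...,2]<a+10)
    if k.any(): print(a,k.sum(),np.percentile(T[k],[2,50,98],axis=0).round(0).tolist())
E
```

```text
275 40 246 [[-9.9, -23.4, 40.6], [4.2, -18.7, 55.4], [7.3, -16.8, 59.4]]
275 60 80 [[-8.8, -24.3, 60.1], [7.1, -20.4, 67.2], [7.5, -17.2, 74.5]]
275 75 26 [[-6.3, -24.9, 75.4], [7.0, -20.8, 77.6], [7.3, -18.1, 81.4]]
tip rows 0.138 [  7.10230767 -20.95867808  67.69264361] [  7.57691956 -16.94490626  81.06158249]
345 40 235 [[-9.8, 18.1, 41.4], [4.2, 20.1, 55.6], [7.2, 24.5, 57.8]]
345 60 75 [[6.6, 18.6, 60.1], [7.0, 22.1, 66.7], [7.4, 25.6, 74.8]]
345 75 24 [[6.4, 19.8, 75.6], [6.8, 23.3, 78.0], [7.1, 26.5, 81.4]]
tip rows 0.137 [ 6.97269451 22.28418275 68.06984027] [ 7.60568503 26.66559356 81.62495795]
-30 65 [[-8.0, -38.0, -30.0], [6.0, -19.0, -25.0], [12.0, 26.0, -20.0]]
-20 62 [[-8.0, -40.0, -19.0], [6.0, 13.0, -15.0], [13.0, 30.0, -10.0]]
-10 40 [[-9.0, -33.0, -10.0], [3.0, 13.0, -5.0], [12.0, 25.0, -1.0]]
0 29 [[-6.0, -23.0, 1.0], [1.0, 14.0, 5.0], [6.0, 20.0, 9.0]]
10 29 [[-5.0, -24.0, 11.0], [1.0, 13.0, 15.0], [6.0, 20.0, 20.0]]
20 30 [[-7.0, -23.0, 20.0], [1.0, -18.0, 25.0], [6.0, 21.0, 30.0]]
30 31 [[-7.0, -25.0, 30.0], [-0.0, -17.0, 35.0], [6.0, 21.0, 39.0]]
40 31 [[-7.0, -25.0, 40.0], [0.0, 15.0, 44.0], [7.0, 23.0, 50.0]]
50 40 [[-8.0, -26.0, 50.0], [1.0, 14.0, 56.0], [8.0, 27.0, 60.0]]
60 42 [[-8.0, -29.0, 60.0], [2.0, -20.0, 65.0], [8.0, 23.0, 69.0]]
70 45 [[-11.0, -27.0, 70.0], [0.0, 15.0, 75.0], [9.0, 23.0, 79.0]]
80 14 [[-12.0, -26.0, 80.0], [-0.0, -1.0, 81.0], [8.0, 24.0, 85.0]]
```

Request:
step_arm(
  delta_pos=[
    [3,-30,-10],
    [5,-70,-10],
    [8,-110,-10],
    [10,-150,-10],
    [12,-190,-10],
    [13,-230,-5],
    [14,-270,0],
    [15,-300,0],
    [15,-304,0],
    [15,-304,0],
    [15,-304,0],
    [15,-304,0],
  ],
  yaw=[0.1,0.24,0.38,0.52,0.66,0.8,0.94,1.08,1.22,1.36,1.47,1.47],
  grip=[47,47,47,47,47,47,47,47,47,47,47,47],
)

```text
time: 10.42
tool_pos: [0.5452, 0.0588, 0.2179]
tcp_rot: [0.775, -0.631, 0.002, -0.0]
contact_force: [-0.3, -0.2, -1.6]
grip_width: 0.547
```

```bash
python3 - <<'E'
from h import *
go([.545,.0595,.121],-78.4)
s=sensors.get_state(); R=Ro.from_quat(s["tcp_rot"]).as_matrix()
c=cal("wrist");p,d=capture("wrist"); cv2.imwrite("pics/g3.png",p[:,:,::-1]); np.savez("g3.npz",p=p,d=d,K=c[0],R=c[1],t=c[2])
P=cloud(c,d); T=(P-s["tool_pos"])@R*1000
h=cv2.cvtColor(p,cv2.COLOR_RGB2HSV)
m=(h[...,1]>120)&(P[...,2]>.036)&(P[...,2]<.07)&(abs(P[...,0]-.544)<.03)&(abs(P[...,1]-.061)<.03)
print('teat',m.sum()); 
if m.any(): print(P[m].mean(0),np.percentile(P[m],[1,99],axis=0), np.percentile(T[m],[1,99],axis=0))
u,v=np.meshgrid(np.arange(640),np.arange(480))
for lo,hi in [(275,300),(345,370)]:
    k=(u>lo)&(u<hi)&(v>230)&(v<340)&(T[...,2]>60)&(T[...,2]<90)&(T[...,0]<20); print(k.sum(),np.percentile(T[k],[2,50,98],axis=0).round(1).tolist())
E
```

```text
t 10.43 pos [0.5452 0.0588 0.2179] phi -78.3 tilt [ 0.003 -0.002 -1.   ] delta [-0.9  0.3 96.9] yaw 0.0018 F [-0.3 -0.2 -1.6] grip mm 46.8 j6 -0.26
teat 306
[0.54335687 0.05848032 0.05525916] [[0.53538026 0.05223793 0.03830838]
 [0.55093157 0.06722884 0.06046889]] [[ -9.29505926  -5.12392847 157.41759884]
 [  5.9053995   10.3494964  179.57062025]]
103 [[0.7, -25.3, 60.1], [8.6, -21.4, 69.9], [8.9, -18.0, 79.9]]
99 [[6.7, 17.5, 60.8], [8.5, 21.4, 69.5], [8.9, 25.1, 80.0]]
```

View pics/g3.png

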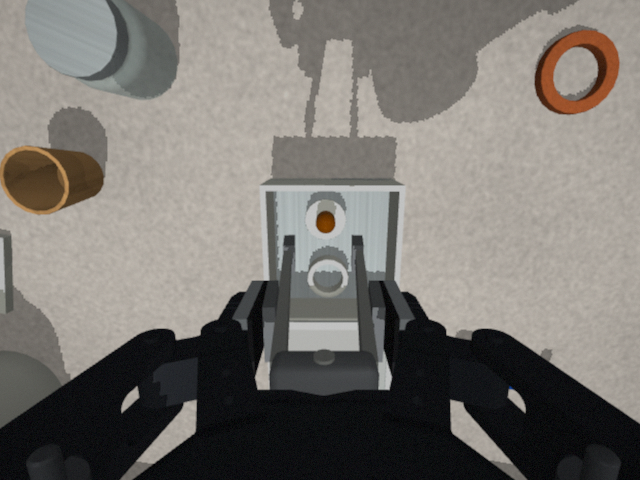

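Both jaw ends, at (289,240) and (357,240), straddle the teat at (325,221). I'll correct by about 2 mm and go down in two stages.

Request:
step_arm(
  delta_pos=[
    [-1,2,20],
    [-1,2,40],
    [-1,2,55],
    [-1,2,66],
    [-1,2,70],
    [-1,2,70],
    [-1,2,70],
  ],
  yaw=[0,0,0,0,0,0,0],
  grip=[47,47,47,47,47,47,47],
)

```text
time: 11.35
tool_pos: [0.5437, 0.0594, 0.1486]
tcp_rot: [0.776, -0.631, 0.002, -0.001]
contact_force: [0.1, 0.5, -1.1]
grip_width: 0.551
```

```bash
cat > look.py <<'E'
from h import *
import sys
go([.5436,.0600,.121],-78.4)
s=sensors.get_state(); R=Ro.from_quat(s["tcp_rot"]).as_matrix()
c=cal("wrist");p,d=capture("wrist"); cv2.imwrite(f"pics/{sys.argv[1]}.png",p[120:420,180:480,::-1].repeat(2,0).repeat(2,1))
P=cloud(c,d); T=(P-s["tool_pos"])@R*1000
h=cv2.cvtColor(p,cv2.COLOR_RGB2HSV)
m=(h[...,1]>120)&(T[...,2]>30)&(abs(T[...,0])<30)&(abs(T[...,1])<30)&(P[...,2]>.036)
print('teat T',m.sum(),np.percentile(T[m],[2,98],axis=0).round(1).tolist(),P[m].mean(0).round(4))
u,v=np.meshgrid(np.arange(640),np.arange(480))
for lo,hi in [(270,318),(330,375)]:
    k=(u>lo)&(u<hi)&(v>225)&(v<340)&(T[...,2]>60)&(T[...,2]<84)&(abs(T[...,0])<14)&(h[...,1]<60)&(h[...,2]<140); print(k.sum(),np.percentile(T[k],[2,50,98],axis=0).round(1).tolist() if k.any() else '')
E
python3 look.py g4
```

```text
t 11.35 pos [0.5437 0.0594 0.1486] phi -78.2 tilt [ 0.004 -0.001 -1.   ] delta [-0.7  0.1 27.6] yaw 0.0035 F [ 0.1  0.5 -1.1] grip mm 47.0 j6 -0.27
teat T 527 [[-7.4, -6.9, 88.5], [6.9, 8.2, 110.8]] [0.5435 0.058  0.0545]
98 [[1.1, -25.1, 60.9], [8.6, -21.3, 69.6], [9.0, -17.9, 79.4]]
88 [[8.2, 18.4, 60.7], [8.5, 21.9, 69.3], [8.9, 25.1, 79.6]]
```

View pics/g4.png

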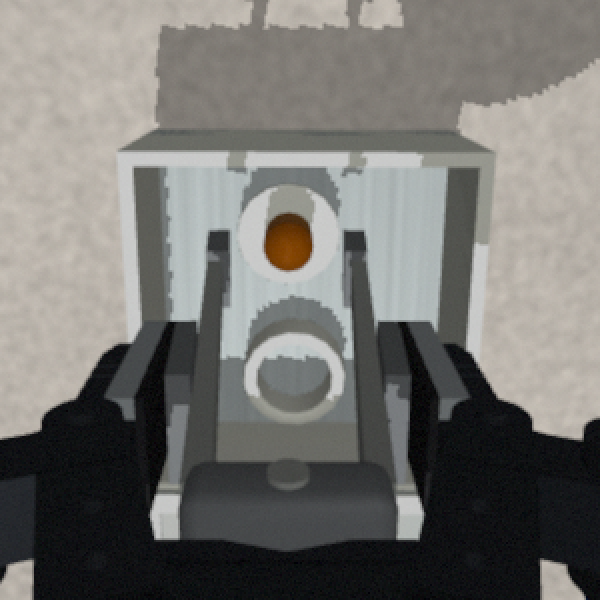

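The teat is centred between the jaws to within 1 mm. Lowering the rest of the way.

Request:
step_arm(
  delta_pos=[
    [0,0,10],
    [0,0,20],
    [0,0,27],
    [0,0,27],
    [0,0,27],
    [0,0,27],
  ],
  yaw=[0,0,0,0,0,0],
  grip=[47,47,47,47,47,47],
)

```text
time: 12.15
tool_pos: [0.544, 0.0595, 0.1219]
tcp_rot: [0.776, -0.631, 0.002, -0.001]
contact_force: [0.3, 0.4, -1.1]
grip_width: 0.55
```

```bash
python3 look.py g5
```

```text
t 12.15 pos [0.544  0.0595 0.1219] phi -78.2 tilt [ 0.005 -0.001 -1.   ] delta [-0.6  0.3  0.9] yaw 0.0035 F [ 0.3  0.4 -1.1] grip mm 46.9 j6 -0.27
teat T 665 [[-7.2, -6.2, 61.8], [7.1, 8.5, 83.5]] [0.5436 0.0579 0.0544]
106 [[1.4, -25.1, 60.3], [8.5, -21.2, 69.7], [9.0, -8.5, 80.9]]
91 [[5.8, 17.6, 60.4], [8.5, 21.5, 69.0], [8.9, 25.1, 80.0]]
```

View pics/g5.png

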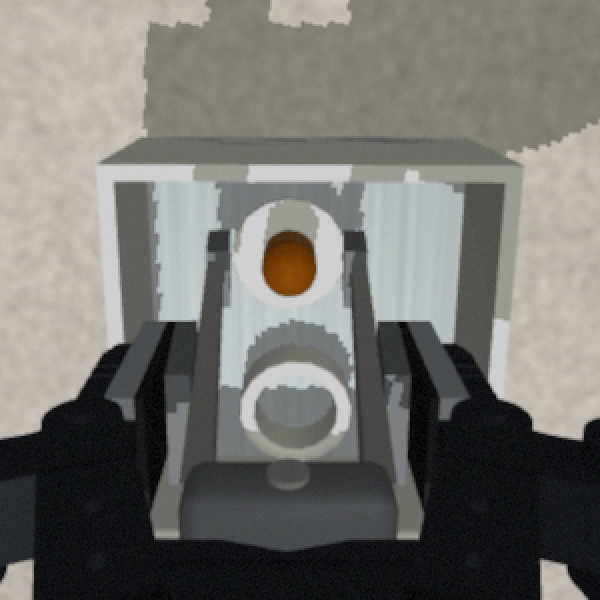

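The jaws stand on both sides of the teat at tip height of about 40 mm, clear of the shield. Squeezing.

Request:
step_arm(
  delta_pos=[
    [0,0,0],
    [0,0,0],
    [0,0,0],
    [0,0,0],
    [0,0,0],
    [0,0,0],
    [0,0,0],
  ],
  yaw=[0,0,0,0,0,0,0],
  grip=[44,42,40,38,36,36,36],
  grip_force=30,
)

```text
time: 13.08
tool_pos: [0.544, 0.0594, 0.1219]
tcp_rot: [0.776, -0.631, 0.002, -0.001]
contact_force: [-0.6, -0.2, 0.2]
grip_width: 0.456
```

```bash
python3 look.py g6
```

```text
t 13.07 pos [0.544  0.0594 0.1219] phi -78.2 tilt [ 0.005 -0.001 -1.   ] delta [-0.6  0.3  0.9] yaw 0.0035 F [-0.6 -0.2  0.2] grip mm 39.0 j6 -0.27
teat T 678 [[-6.8, -7.5, 61.9], [7.1, 8.1, 83.8]] [0.5444 0.058  0.0543]
140 [[-8.1, -15.4, 60.4], [8.4, -10.7, 70.4], [8.9, -8.7, 82.2]]
119 [[3.9, 8.8, 60.5], [8.5, 11.7, 71.3], [8.8, 15.6, 82.7]]
```

View pics/g6.png

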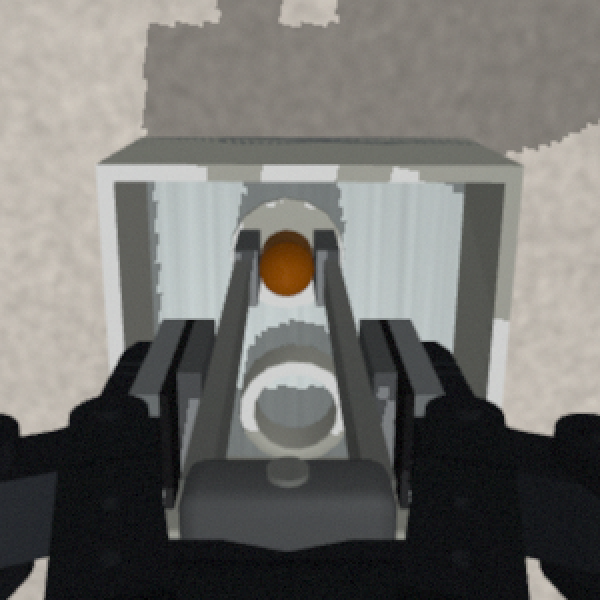

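The fingers stopped at 39 mm, short of the commanded 36, and the jaws hold the teat at (287,262). Lifting.

Request:
step_arm(
  delta_pos=[
    [0,0,-8],
    [0,0,-20],
    [0,0,-35],
    [0,0,-52],
    [0,0,-70],
    [0,0,-88],
    [0,0,-105],
    [0,0,-120],
    [0,0,-132],
    [0,0,-140],
    [0,0,-140],
    [0,0,-140],
  ],
  yaw=[0,0,0,0,0,0,0,0,0,0,0,0],
  grip=[36,36,36,36,36,36,36,36,36,36,36,36],
)

```text
time: 14.62
tool_pos: [0.543, 0.0595, 0.2613]
tcp_rot: [0.776, -0.631, 0.002, -0.001]
contact_force: [0.1, 0.1, -1.5]
grip_width: 0.455
```

```bash
python3 look.py g7; python3 - <<'E'
from h import *
c=cal("scene");p,d=capture("scene"); P=cloud(c,d)
cv2.imwrite("pics/g7s.png",cv2.resize(p[100:340,220:440],None,fx=2.5,fy=2.5,interpolation=3)[:,:,::-1])
h=cv2.cvtColor(p,cv2.COLOR_RGB2HSV)
s=sensors.get_state()
m=(abs(P[...,0]-.544)<.03)&(abs(P[...,1]-.06)<.03)&(P[...,2]>.08)&(P[...,2]<.3)
print(P[m][:,2].min(), s["qvel"].round(4))
m2=m&(h[...,1]>90); print(m2.sum(),P[m2].mean(0) if m2.any() else '')
E
```

```text
t 14.62 pos [0.543  0.0595 0.2613] phi -78.21 tilt [ 0.004 -0.001 -1.   ] delta [ -0.6  -0.2 140.3] yaw 0.0034 F [ 0.1  0.1 -1.5] grip mm 38.8 j6 -0.27
teat T 690 [[-7.1, -7.6, 61.7], [7.1, 8.0, 83.7]] [0.5434 0.0581 0.1935]
147 [[-8.4, -15.7, 60.4], [8.4, -10.8, 69.2], [8.8, -8.5, 82.7]]
115 [[2.6, 8.8, 60.5], [8.4, 11.7, 71.1], [8.9, 15.7, 82.7]]
0.1583011246960125 [-0.0016 -0.0024  0.0009 -0.0011  0.001   0.0005]
35 [0.54324145 0.06859765 0.18957384]
```

View pics/g7.png

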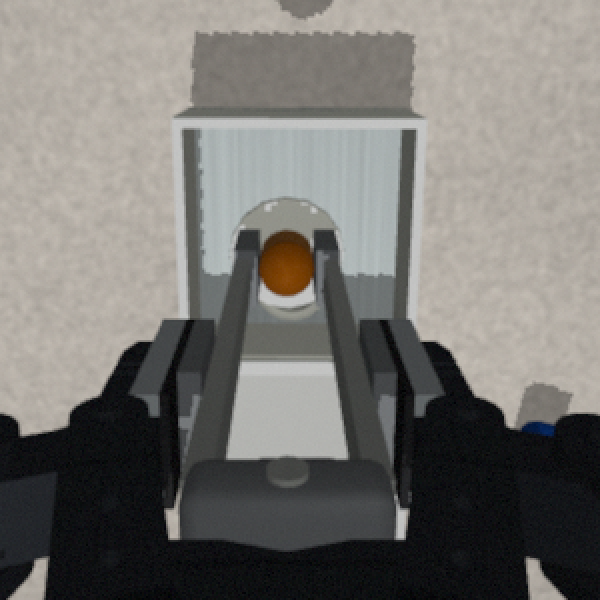

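View pics/g7s.png

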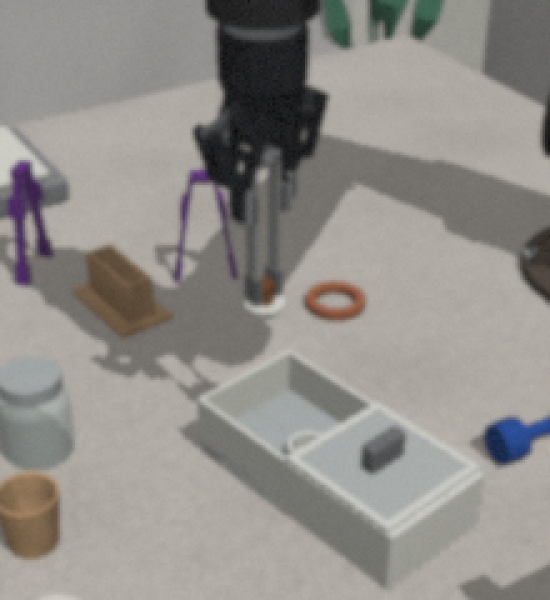

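The soother hangs from the jaws with its underside at about 0.158 m. The screw ring is still in the tray, the cover is parked open, and the arm is at rest. Settling for a moment, then handing in.

Request:
step_arm(
  delta_pos=[
    [0,0,0],
    [0,0,0],
    [0,0,0],
    [0,0,0],
  ],
  yaw=[0,0,0,0],
  grip=[36,36,36,36],
)

```text
time: 15.22
tool_pos: [0.543, 0.0595, 0.2612]
tcp_rot: [0.776, -0.631, 0.002, -0.001]
contact_force: [-0.2, 0.1, -1.1]
grip_width: 0.464
```

```bash
python3 look.py g8; python3 -c "
from h import *
sign_off()"
```

```text
t 15.22 pos [0.543  0.0595 0.2612] phi -78.2 tilt [ 0.004 -0.001 -1.   ] delta [ -0.7  -0.2 140.2] yaw 0.0035 F [-0.2  0.1 -1.1] grip mm 39.7 j6 -0.27
teat T 691 [[-7.1, -7.8, 61.9], [7.1, 8.0, 84.6]] [0.5434 0.058  0.1934]
146 [[-7.7, -15.6, 60.2], [8.4, -10.8, 69.5], [8.9, -8.5, 82.7]]
120 [[3.3, 8.8, 60.2], [8.5, 11.6, 70.8], [8.9, 15.6, 82.4]]
the job is handed in; nothing more can be done
```

I slid the cover fully open, took the tongs from their stand, and used them to grip the soother by its teat and lift it out of the tray. I handed the job in at about 15 s with the soother still held up in the tongs.

**Last checks:**
- **Cover:** it measured 0.125 m open after I slid it. I did not measure it again at the end, but the last scene picture shows it parked open.
- **Soother:** its underside is about 0.158 m above the table. The teat sat steady between both jaws across the last two looks.
- **Grip:** the fingers stopped at about 39 mm instead of the commanded 36 mm, so the jaws are closed on the teat.
- **Other things:** the screw ring is still in the tray, and the bystanders visible in that picture look undisturbed. I judged both by eye and did not measure their positions.

Two small disagreements came up:
- The first far-camera estimates of the cover's grip were off by several millimetres; I replaced them with wrist-camera measurements.
- I saw vertical forces of about 8 to 18 N while gripping and sliding the cover and gripping the tongs. They were gone after each release or lift.

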